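# Cull the bent spoons so that the cutlery drawer shuts

### The arm

A 6-joint arm with a two-finger parallel gripper is mounted at the origin on a cart in front of the work surface, level with it; the furniture and walls round the work are solid. World frame = base frame: x ahead of the robot, y to its left, z up, the work surface at z = 0. Lengths are in m, angles in rad, forces in N, time in s.
With the tool pointing down it reaches from about 0.4 to 0.925 m from the base axis. Payload 12.5 kg.
Tool frame: the origin (TCP) lies midway between the tips of the shut fingers; the grasp point (between the pads) lies 19 mm behind it; z points along the fingers, y is the line along which they close (so a half turn about z gives the same grasp; the last joint's range is limited). The gripper opens to 95 mm and grips with 3 to 60 N. Pads are 20 mm wide; open, the fingers measure 119 mm over their backs; the gripper's body (75 mm by 180 mm) begins 59 mm behind the grasp point.
Start: joints at [1.001, 0.491, 1.559, -0, 1.092, -0.106], TCP at [0.28, 0.559, 0.215] pointing down, gripper open.
Joint ranges: [-3.1, 3.1], [-0.84, 2.19], [0.05, 2.79], [-1.13, 4.28], [0.06, 2.93], [-2.69, 2.69]. Speed limits (rad/s): [2.22, 2.22, 2.79, 3.14, 3.14, 3.14].

### API

Orientations are given as a unit quaternion [w, x, y, z].
In Python, from bench import bot gives the robot as it stands. The module is installed in compiled form; this text tells all that it offers.
- The arm moves only by the tool carry_out, never from a script. Its argument "commands" is one flat list of numbers, 7 for each row, row after row: the turn, a rotation vector about the tool's x, y, z in parts of the range, where 1.0 means pi rad, then the shift along the tool's x, y, z in normalised numbers (1 is 0.6 m), then the finger opening in cm, from 0 to 9.51. In form: [wx, wy, wz, tx, ty, tz, fingers, wx, wy, wz, tx, ty, tz, fingers, ...]. A call has 1 to 10 rows; each row is the pose to reach, as a shift and turn from the pose commanded when the call began, along the tool's axes at that moment; what a row does not reach only later rows make up. A row lasts 1/8 s, in which the tool goes at most 62.5 mm and 10.7 degrees, less where a joint would pass 70% of its speed; a pose out of reach is approached as far as the arm can. A call with a gripper value outside its range is refused whole. The fingers move at their own pace and stop on an object; "grip_force" is the grip in N (left out, the last holds). Time passes only in rows, so rows that repeat a pose let the fingers close. It gives the time, the measured TCP pose, the force, the opening and the grip force at its end, in the units of the state.
- bot.get_state(): the state, without advancing time (a new reading comes with each control period).
- bot.read_camera(name): name is "scene" or "top" or "wrist"; returns the picture (480x640x3 uint8, red, green, blue); there is no depth.
- bot.camera_model(name): a dict with "mtx" (3x3 intrinsics, pixels), "rvec" (rotation vector, rad) and "tvec" (3), from world to camera coordinates, as OpenCV has them; the wrist camera has in their place "hand_eye" (4x4, takes a point from camera to tool coordinates, whose origin is the TCP and whose axes are the flange's). Camera axes: x right, y down, z forward; pixel columns grow to the right and rows downward; lengths in m; the calibration is good to about 2 mm. A picture is of the moment at which its call begins: read the wrist's pose just before it. camera_model takes no time and is no camera call.
- bot.finish_job(): hands the job in; it is judged then, once.
Trained networks look in the newest picture that a camera, given by its name, has taken for a name from the list of things; names that differ only in an ending like _2 or _b are one class to them, and where a whole thing is asked for, a point or a joint stands for the part that bears it (a point fixed in the world has none). Each returns a list of dicts, best first, with "p" (0 to 1); they miss things now and then, are a little off and sometimes report something else, mostly with a low value. They report only what shows in the picture. A call takes as long as a camera call.
- bot.trace(thing, camera): "mask" (480x640 bool, what is visible of it) and "extent" ([left, top, width, height] in pixels, round what is visible of it).
- bot.pinpoint(thing, camera): "xy" ([column, row] in pixels: a listed point, or the origin of a listed thing).
The state is a dict: "t": time; "q": joint angles; "joint_vel": joint speeds; "tau": joint torques, N m; "tool_pos": TCP position; "eef_rot": TCP orientation; "wrist_force": force on the tool from outside, world axes, zero at the start; "ft_torque": the same for the moment, N m; "opening": opening from 0.0 (shut) to 1.0 (fully open); "grasp_force": force on a finger pad.
Only numpy, scipy, OpenCV 4.12 (cv2) and the standard library are available. Lean on these libraries where they do the work, as an engineer would, in place of code of your own. Each camera call takes 0.05 s, during which the arm holds its last target. There are 200 camera calls.

### The job

The shallow cutlery drawer will not shut because two of its five serving spoons are bent out of shape and stand up too high. Lift out the two bent spoons and set them down gently on the middle of the dinner plate, leave the three sound spoons lying in the drawer, then push the drawer fully shut without disturbing the dotted mug and the lemon.

Things in the scene. Friction and masses are not known exactly. Their poses are not given: they have to be found in the camera images.
- chest: low wooden cutlery chest, fixed: 222 deep (x) x 285 wide (y) x 82 high; its one drawer slides out of its front (-x) face and stands open. The opening leaves 36 of height above the drawer floor. A wall cabinet hangs above and behind (its underside 430 above the worktop, its front at x = 0.59 m, from y = -0.18 m leftwards). Origin: centre of its underside on the worktop; z up
- drawer (a joint): how far the drawer is open, along the chest's -x: 0 m shut, about 0.185 at the start, 0.192 at most. It slides with about 1.5 N of friction, and a push anywhere on its front shuts it
- drawer_knob (a point): front face of the drawer's round steel knob (24 across, standing 20 out from the wooden front, 47 above the worktop), at the middle of the front. The front is 281 wide, 16 thick, and reaches from 26 to 69 above the worktop. Axes as the chest's
- drawer_floor (a point): middle of the drawer's lined floor, 34 above the worktop; inside it measures 200 (x) x 253 (y), with side walls 14 high over the floor (the front reaches 35 above it). Four ribs along x, 4 thick and 6 high, make five lanes 50 apart (y = -100, -50, 0, 50, 100), each with one spoon, handle to -x, in any order. Axes as the chest's
- spoon_1: a sound serving spoon, steel, 186 long, lying flat in a lane of the drawer and no more than 23 high. Origin: centre of its underside, on the drawer floor; x from the handle's end (x = -92) to the bowl's tip (x = +93), y across, z up. Handle 12 wide at the neck, bowl 42 wide
- spoon_2: as spoon_1: sound
- spoon_3: as spoon_1: sound
- spoon_4: BENT spoon (70 g): 77 from its end the handle is folded upwards, so that it rests on bowl and fold while the handle slopes up towards -x to 74 high. Origin: centre of the underside as it rests; x from handle end (-75) to bowl tip (+73), y across, z up
- spoon_4_grip (a point): a good place to pinch spoon_4 across its width (y), on the sloping handle: at (-55, 0, 42) mm in the spoon's frame; handle 19 wide there. Axes as the spoon's
- spoon_5: BENT spoon (70 g): bent into a bridge at its middle; it rests on the handle's end and the bowl and its middle stands 48 high. Origin: centre of the underside as it rests; x from handle end (-81) to bowl tip (+81), y across, z up
- spoon_5_grip (a point): a good place to pinch spoon_5 across its width (y), on top of the bridge: at (6, 0, 46) mm in the spoon's frame; handle 12 wide there. Axes as the spoon's
- plate: pale dinner plate, loose, 285 across, 24 high at the rim; flat middle 140 across whose top is 7 above the worktop, then sloping up. Origin: centre of its underside
- mug: mug with dots, 82 across, 91 high, stands left of the chest; origin: middle of its underside; leave alone
- lemon: lemon, 71 x 53 x 51, lies at the far left beyond the plate; origin: centre of its underside; leave alone

How it is judged:
On the way, in this order (a step that is already met when the one before it is completed fails the run):
1. both bent spoons lie released on the plate (horizontal distance between each of spoon_4, spoon_5 and plate below 0.1 m and height (world z) of each of spoon_4, spoon_5 below 0.06 m and linear speed of each of spoon_4, spoon_5 below 0.03 m/s and contact force between the fingers and spoon_4 below 0.1 N and contact force between the fingers and spoon_5 below 0.1 N), for 0.2 s.
2. the drawer is shut with the sound spoons in it (value of joint drawer below 0.006 m and x of spoon_1 in the frame of drawer_floor between -0.04 and 0.04 m and y of spoon_1 in the frame of drawer_floor between -0.127 and 0.127 m and z of each of spoon_1, spoon_2, spoon_3 in the frame of drawer_floor below 0.02 m and angle between each of spoon_1, spoon_2, spoon_3's own z axis and vertical below 0.3 rad and x of spoon_2 in the frame of drawer_floor between -0.04 and 0.04 m and y of spoon_2 in the frame of drawer_floor between -0.127 and 0.127 m and x of spoon_3 in the frame of drawer_floor between -0.04 and 0.04 m and y of spoon_3 in the frame of drawer_floor between -0.127 and 0.127 m), for 0.2 s.
At the end, for the whole second after the job is handed in: both bent spoons rest on the plate (their centres within 100 mm of its centre, below 60 mm), released; the three sound spoons lie flat in the drawer; the drawer is open by less than 6 mm (all of step 1 and all of step 2); the robot touches nothing.
It fails at once if a sound spoon lifted out of its lane (more than 40 mm) (height (world z) of any of spoon_1, spoon_2, spoon_3 above 0.075 m).
It fails at once if a bent spoon pressed hard on the china plate (over 40 N) (contact force between any of spoon_4, spoon_5 and plate above 40 N).
It fails at once if a bent spoon dropped (falling loose at over 0.9 m/s, as from more than 40 mm) ((linear speed of spoon_4 above 0.9 m/s and contact force between the fingers and spoon_4 below 0.01 N) or (linear speed of spoon_5 above 0.9 m/s and contact force between the fingers and spoon_5 below 0.01 N)).
It fails at once if the dotted mug or the lemon shifted by more than 50 mm, or the mug tipped (distance of any of mug, lemon from where it was at the start of the episode above 0.05 m or angle between mug's own z axis and vertical above 0.5 rad).
It also fails if it takes over 72 s, if anything falls off the work surface, if the arm or the gripper's body presses on something with over 40 N, if the wrist force passes 120 N, or if a joint passes its speed limit or range.

## Working session

There is one attempt and no reset: what is moved stays moved. The work goes in short steps, Python scripts to look and compute and a tool call to move; the robot and the scene stay as the last step left them, time stands still between calls to the robot, and variables do not carry over. Pictures are saved under pics/ and viewed, at most 10 in all, crops included, and the job is handed in when it is done.

Besides the shell and the picture viewer there is one more tool, called after "Request:" as a command line: name --argument value ..., lists and objects as JSON in quotes. carry_out: Moves the arm, as the interface text tells. Its arguments: {"type":"object","properties":{"commands":{"type":"array"},"grip_force":{"type":"number"}},"required":["commands"]}

```bash
mkdir -p pics; cat > h.py <<'E'
import numpy as np,cv2
from bench import bot
from scipy.spatial.transform import Rotation as R
def cam(n):
    m=bot.camera_model(n)
    K=np.array(m["mtx"],float)
    if "rvec" in m:
        Rm=cv2.Rodrigues(np.array(m["rvec"],float))[0]; t=np.array(m["tvec"],float).ravel()
        return K,Rm.T,-Rm.T@t
    s=bot.get_state();q=s["eef_rot"];T=np.eye(4);T[:3,:3]=R.from_quat([q[1],q[2],q[3],q[0]]).as_matrix();T[:3,3]=s["tool_pos"]
    T=T@np.array(m["hand_eye"]);return K,T[:3,:3],T[:3,3]
def pt(c,xy,z):
    K,A,o=c; d=A@np.linalg.inv(K)@np.array([xy[0],xy[1],1.]); return o+d*(z-o[2])/d[2]
def px(c,P):
    K,A,o=c; p=K@(A.T@(np.array(P)-o)); return p[:2]/p[2]
def save(n,f):
    im=bot.read_camera(n); cv2.imwrite("pics/"+f,im[:,:,::-1]); return im
E
python3 - <<'E'
from h import *
np.set_printoptions(precision=3,suppress=True)
print(bot.get_state())
a=save("scene","s0.png");b=save("top","t0.png")
Z=dict(drawer_knob=.047,drawer_floor=.034,spoon_1=.034,spoon_4=.034,spoon_5=.034,spoon_4_grip=.076,spoon_5_grip=.080,plate=0,mug=0,lemon=0,chest=0)
for n in ("top","scene"):
    c=cam(n);print(n,c[2])
    for k,z in Z.items():
        print(k,[(round(r["p"],2),np.round(r["xy"]),pt(c,r["xy"],z)) for r in bot.pinpoint(k,n)[:4]])
cv2.imwrite("pics/both.png",cv2.resize(np.hstack([a,b])[:,:,::-1],(800,300)))
E
```

```text
{'t': 0.0, 'q': array([ 1.001,  0.492,  1.559, -0.   ,  1.092, -0.106]), 'joint_vel': array([-0.   ,  0.002,  0.001,  0.002,  0.001,  0.002]), 'tau': array([ -0.001, -61.266, -25.819,   0.069,   0.048,  -0.   ]), 'tool_pos': array([0.279, 0.559, 0.214]), 'eef_rot': array([-0.   ,  0.23 ,  0.973, -0.   ]), 'wrist_force': array([-0.136,  0.352, -0.964]), 'ft_torque': array([-0.057, -0.055, -0.033]), 'grasp_force': 0.0, 'opening': 1.0004374193859134}
top [0.437 0.012 1.098]
drawer_knob [(0.95, array([466., 337.]), array([ 0.331, -0.313,  0.047]))]
drawer_floor [(0.85, array([457., 274.]), array([ 0.477, -0.301,  0.034]))]
spoon_1 [(0.91, array([433., 278.]), array([ 0.466, -0.244,  0.034])), (0.87, array([415., 281.]), array([ 0.46 , -0.2  ,  0.034])), (0.8, array([455., 272.]), array([ 0.481, -0.296,  0.034])), (0.71, array([477., 274.]), array([ 0.478, -0.347,  0.034]))]
spoon_4 [(0.91, array([433., 278.]), array([ 0.466, -0.244,  0.034])), (0.87, array([415., 281.]), array([ 0.46 , -0.2  ,  0.034])), (0.8, array([455., 272.]), array([ 0.481, -0.296,  0.034])), (0.71, array([477., 274
[... 1808 characters left out ...]
.]), array([ 0.47 , -0.351,  0.034])), (0.57, array([409., 348.]), array([ 0.481, -0.309,  0.034]))]
spoon_4_grip [(0.87, array([413., 371.]), array([ 0.422, -0.353,  0.076])), (0.26, array([387., 334.]), array([ 0.455, -0.263,  0.076]))]
spoon_5_grip [(0.77, array([390., 323.]), array([ 0.477, -0.253,  0.08 ])), (0.34, array([444., 373.]), array([ 0.457, -0.402,  0.08 ]))]
plate [(0.95, array([242., 245.]), array([0.449, 0.202, 0.   ]))]
mug [(0.83, array([335., 218.]), array([0.69 , 0.086, 0.   ]))]
lemon [(0.64, array([216., 184.]), array([0.556, 0.437, 0.   ]))]
chest [(0.58, array([444., 300.]), array([ 0.659, -0.287, -0.   ])), (0.38, array([217., 184.]), array([0.559, 0.434, 0.   ]))]
```

View pics/both.png

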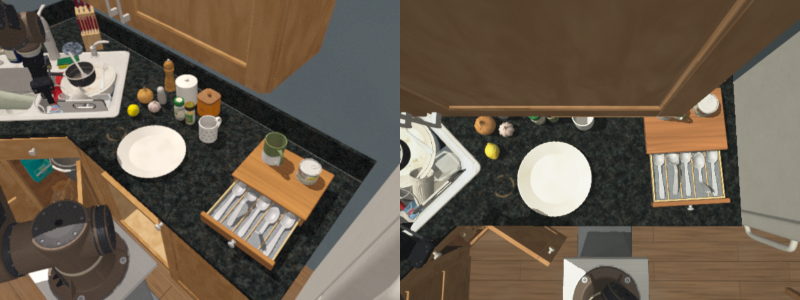

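View pics/t0.png

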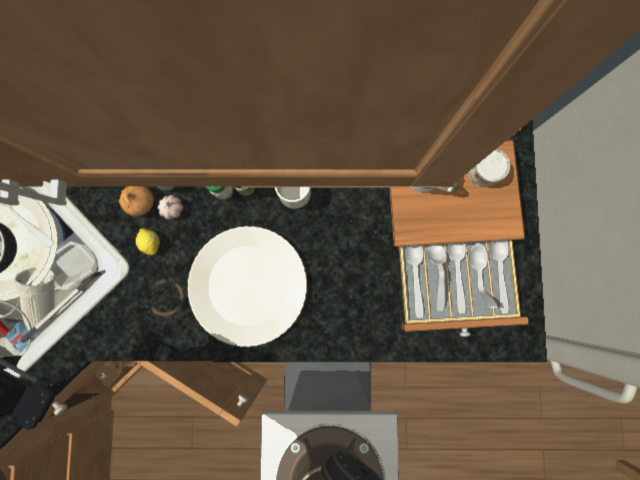

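The pictures show the drawer at columns 402-522, rows 243-330 in the top view. The bridge spoon is in the second lane from the left, near (443, 274), and the folded spoon is in the fourth, near (486, 296). The plate is at (248, 285). The network detections agree with this. The drawer yaw is about 0.075 rad.

```bash
cat >> h.py <<'E'
def go(p,yaw=None,s=None):
    "shift cm / turn about tool z so that tool y points along yaw (rad, world)"
    s=bot.get_state();q=s["eef_rot"];A=R.from_quat([q[1],q[2],q[3],q[0]]).as_matrix()
    d=A.T@(np.array(p)-s["tool_pos"])*100
    w=np.zeros(3)
    if yaw is not None:
        c,n=np.cos(yaw),np.sin(yaw); B=np.column_stack([[ -n,c,0],[c,n,0],[0,0,-1]])
        B[:,0]=np.cross(B[:,1],B[:,2]); w=R.from_matrix(A.T@B).as_rotvec()
    print("turn",np.round(w,3),"shift",np.round(d,2),"at",np.round(s["tool_pos"],4),"q",np.round(s["q"],2))
E
python3 -c "
from h import *
go([.48,.2,.30],np.pi/2+.075);go([.46,-.29,.30])"
```

```text
turn [ 0.     0.    -0.539] shift [-33.99 -23.14  -8.54] at [0.2796 0.559  0.2147] q [ 1.    0.49  1.56  0.    1.09 -0.11]
turn [0. 0. 0.] shift [-54.12 -67.86  -8.54] at [0.2796 0.559  0.2147] q [ 1.    0.49  1.56  0.    1.09 -0.11]
```

The rows are not in the units I measure in: shifts go in shares of 0.6 m and turns go in shares of pi rad. I convert before sending: -41 cm / 60 = -0.6833, -39.5 cm / 60 = -0.6583, -0.54 rad / 3.1416 = -0.1719.

Request:
carry_out --commands '[0,0,-0.0573,-0.0833,-0.0583,-0.0667,5,0,0,-0.1146,-0.1667,-0.1167,-0.1417,5,0,0,-0.1719,-0.25,-0.175,-0.1417,5,0,0,-0.1719,-0.3333,-0.2333,-0.1417,5,0,0,-0.1719,-0.4167,-0.2917,-0.1417,5,0,0,-0.1719,-0.5,-0.35,-0.1417,5,0,0,-0.1719,-0.5667,-0.3833,-0.1417,5,0,0,-0.1719,-0.6083,-0.475,-0.1417,5,0,0,-0.1719,-0.65,-0.5667,-0.1417,5,0,0,-0.1719,-0.6833,-0.6583,-0.1417,5]' --grip_force 40

```text
t: 2.45
tool_pos: [0.4693, 0.0204, 0.2997]
eef_rot: [0.0, -0.038, 0.999, -0.0]
wrist_force: [0.7, -0.3, 0.3]
opening: 0.529
grasp_force: 0.0
```

```bash
python3 -c "
from h import *
go([.46,-.29,.28],np.pi/2+.075)"
```

```text
turn [-0.     0.     0.001] shift [  3.29 -30.88   1.97] at [0.4693 0.0204 0.2997] q [-0.1   0.18  1.8   0.    1.16 -1.74]
```

In the tool's units: -31 cm / 60 = -0.5167, -30 cm / 60 = -0.5.

Request:
carry_out --commands '[0,0,0,0.0083,-0.1,0.0083,5,0,0,0,0.02,-0.2,0.0167,5,0,0,0,0.0333,-0.3,0.025,5,0,0,0,0.045,-0.4,0.0333,5,0,0,0,0.055,-0.5,0.0333,5,0,0,0,0.055,-0.5167,0.0333,5,0,0,0,0.055,-0.5167,0.0333,5]'

```text
t: 3.32
tool_pos: [0.4601, -0.2893, 0.2793]
eef_rot: [-0.0, -0.038, 0.999, 0.0]
wrist_force: [0.1, 0.7, -0.1]
opening: 0.522
grasp_force: 0.0
```

```bash
python3 - <<'E'
from h import *
np.set_printoptions(precision=4,suppress=True)
im=save("wrist","w0.png");c=cam("wrist")
Z=dict(drawer_knob=.047,drawer_floor=.034,spoon_4=.034,spoon_4_grip=.076,spoon_5_grip=.080)
for k,z in Z.items():
    print(k,[(round(r["p"],2),np.round(r["xy"]),pt(c,r["xy"],z)) for r in bot.pinpoint(k,"wrist")[:6]])
go([.476,-.254,.061],np.pi/2+.075)
E
```

```text
drawer_knob [(0.61, array([305.,  83.]), array([ 0.3389, -0.3108,  0.047 ]))]
drawer_floor [(0.65, array([301., 220.]), array([ 0.4766, -0.3056,  0.034 ]))]
spoon_4 [(0.95, array([258., 218.]), array([ 0.478 , -0.3524,  0.034 ])), (0.77, array([210., 212.]), array([ 0.4759, -0.4049,  0.034 ])), (0.76, array([303., 218.]), array([ 0.4743, -0.3036,  0.034 ])), (0.66, array([398., 222.]), array([ 0.4715, -0.1995,  0.034 ])), (0.57, array([348., 217.]), array([ 0.4702, -0.2548,  0.034 ]))]
spoon_4_grip [(0.6, array([251., 166.]), array([ 0.4201, -0.355 ,  0.076 ]))]
spoon_5_grip [(0.74, array([351., 237.]), array([ 0.4809, -0.254 ,  0.08  ]))]
turn [-0.     0.     0.003] shift [-1.8   3.3  21.89] at [ 0.4605 -0.2883  0.2799] q [-0.68  0.31  1.67  0.    1.16 -2.33]
```

View pics/w0.png

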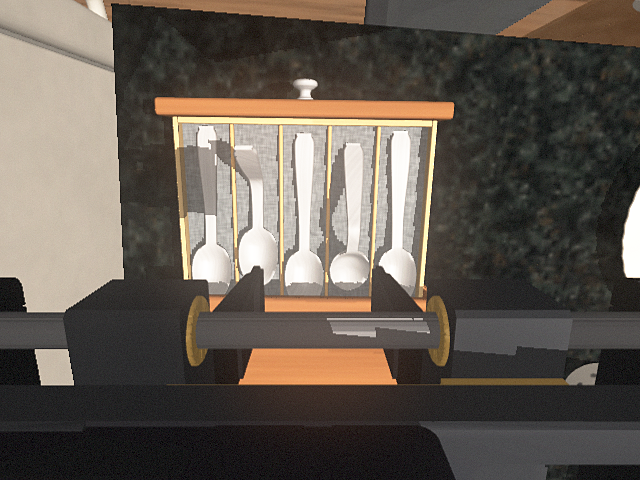

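The wrist view confirms the layout: the bridge grip is at about (351, 237) and the fold grip at about (251, 166), with clear lanes beside each.

In the tool's units: 21.9 cm / 60 = 0.365, 20 cm / 60 = 0.3333.

Request:
carry_out --commands '[0,0,0,-0.0167,0.0283,0.0833,4,0,0,0,-0.0333,0.055,0.1667,4,0,0,0,-0.0333,0.055,0.2333,4,0,0,0,-0.0333,0.055,0.3,4,0,0,0,-0.0333,0.055,0.3333,4,0,0,0,-0.0333,0.055,0.365,4,0,0,0,-0.0333,0.055,0.365,4,0,0,0,-0.0333,0.055,0.365,0,0,0,0,-0.0333,0.055,0.365,0,0,0,0,-0.0333,0.055,0.365,0]'

```text
t: 4.88
tool_pos: [0.4779, -0.2549, 0.0612]
eef_rot: [0.0, -0.038, 0.999, -0.0]
wrist_force: [0.4, -0.8, 0.6]
opening: 0.161
grasp_force: 2.6
```

In the tool's units: -6 cm / 60 = -0.1, -3 cm / 60 = -0.05.

Request:
carry_out --commands '[0,0,0,0,0,0,0,0,0,0,0,0,0,0,0,0,0,0,0,-0.05,0,0,0,0,0,0,-0.1,0]'

```text
t: 5.38
tool_pos: [0.4769, -0.2544, 0.1206]
eef_rot: [-0.001, -0.038, 0.999, 0.001]
wrist_force: [0.5, -0.1, -0.2]
opening: 0.126
grasp_force: 46.0
```

```bash
python3 - <<'E'
from h import *
a=save("scene","s1.png");b=save("wrist","w1.png")
cv2.imwrite("pics/b1.png",np.hstack([a[200:480,200:600],b[:280,100:500]])[:,:,::-1])
print(bot.get_state()["opening"],bot.get_state()["wrist_force"],bot.get_state()["grasp_force"])
go([.46,.165,.20],np.pi/2+.075)
E
```

```text
0.12275203206296358 [ 0.38285258 -0.89192335 -0.53919153] 46.16223736200482
turn [-0.002  0.003  0.001] shift [-1.38 42.04 -7.82] at [ 0.4785 -0.2554  0.1228] q [-0.61  0.49  1.86  0.    0.79 -2.26]
```

View pics/b1.png

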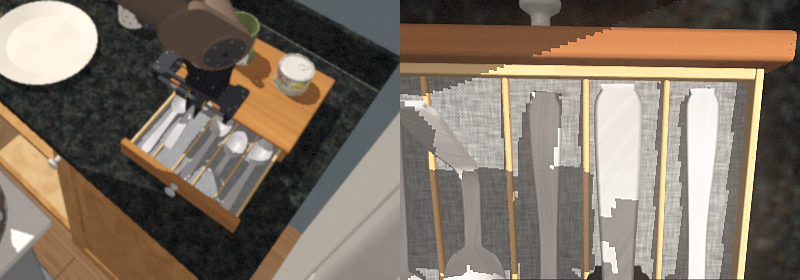

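The spoon is held in the gripper, with the bowl and handle clear. Next I'll lift it and carry it over.

In the tool's units: 43 cm / 60 = 0.7167, 42 cm / 60 = 0.7.

Request:
carry_out --commands '[0,0,0,0,0,-0.0667,0,0,0,0,0,0.0333,-0.1333,0,0,0,0,0,0.1167,-0.1333,0,0,0,0,0,0.2167,-0.1333,0,0,0,0,-0.005,0.3167,-0.1333,0,0,0,0,-0.01,0.4167,-0.1333,0,0,0,0,-0.015,0.5167,-0.1333,0,0,0,0,-0.02,0.6167,-0.1333,0,0,0,0,-0.02,0.7,-0.0833,0,0,0,0,-0.02,0.7167,-0.0333,0]'

```text
t: 6.72
tool_pos: [0.4562, 0.1773, 0.139]
eef_rot: [0.0, -0.04, 0.999, 0.0]
wrist_force: [0.2, -0.4, -1.1]
opening: 0.126
grasp_force: 46.2
```

```bash
python3 - <<'E'
from h import *
bot.read_camera("top");c=cam("top")
print([(r["p"],pt(c,r["xy"],0)) for r in bot.pinpoint("plate","top")])
go([.457,.175,.045],np.pi/2+.075)
E
```

```text
[(0.54, array([0.56581201, 0.44181852, 0.        ])), (0.18, array([ 0.47861117, -0.41402545,  0.        ]))]
turn [-0.001 -0.006  0.003] shift [-0.24 -0.07  9.25] at [0.4551 0.1756 0.1375] q [ 0.23  0.41  1.97  0.    0.77 -1.42]
```

In the tool's units: 9.6 cm / 60 = 0.16, 9.3 cm / 60 = 0.155.

Request:
carry_out --commands '[0,0,0,-0.0033,0,0.0667,0,0,0,0,-0.0033,0,0.1167,0,0,0,0,-0.0033,0,0.1417,0,0,0,0,-0.0033,0,0.155,0,0,0,0,-0.0033,0,0.16,0,0,0,0,-0.0033,0,0.16,0]'

```text
t: 7.58
tool_pos: [0.4593, 0.175, 0.0453]
eef_rot: [0.001, -0.038, 0.999, 0.0]
wrist_force: [0.0, -0.5, 0.6]
opening: 0.122
grasp_force: 46.0
```

In the tool's units: 0.3 cm / 60 = 0.005, 0.2 cm / 60 = 0.0033.

Request:
carry_out --commands '[0,0,0,0,0,0.0033,0,0,0,0,0,0,0.005,0,0,0,0,0,0,0.005,0]'

```text
t: 7.95
tool_pos: [0.4585, 0.175, 0.0423]
eef_rot: [-0.0, -0.038, 0.999, 0.0]
wrist_force: [-4.2, 0.2, 8.6]
opening: 0.124
grasp_force: 44.6
```

Request:
carry_out --commands '[0,0,0,0,0,0,3,0,0,0,0,0,0,4,0,0,0,0,0,0,4,0,0,0,0,0,-0.05,4,0,0,0,0,0,-0.1333,4,0,0,0,0,0,-0.2333,4,0,0,0,0,-0.0667,-0.3,4,0,0,0,0,-0.1667,-0.3,4,0,0,0,0,-0.2667,-0.3,4,0,0,0,0,-0.3667,-0.3,4]'

```text
t: 9.2
tool_pos: [0.4756, -0.0463, 0.2219]
eef_rot: [0.0, -0.038, 0.999, -0.0]
wrist_force: [0.5, 0.3, -1.0]
opening: 0.422
grasp_force: 0.0
```

```bash
python3 - <<'E'
from h import *
a=save("scene","s2.png");b=save("top","t2.png")
cv2.imwrite("pics/b2.png",np.hstack([a[100:480,50:450],b[100:480,160:560]])[:,:,::-1])
for n in("top","scene"):
  c=cam(n); print([(r["p"],pt(c,r["xy"],.076)) for r in bot.pinpoint("spoon_4_grip",n)],[(r["p"],pt(c,r["xy"],0)) for r in bot.pinpoint("plate",n)],[(r["p"],pt(c,r["xy"],.053)) for r in bot.pinpoint("spoon_5_grip",n)])
go([.422,-.353,.25],np.pi/2+.075)
E
```

```text
[(0.98, array([ 0.42276761, -0.35445106,  0.076     ])), (0.62, array([0.54643977, 0.41222548, 0.076     ]))] [(0.83, array([0.45035849, 0.19229901, 0.        ]))] [(0.67, array([0.452934  , 0.18157522, 0.053     ]))]
[] [(0.9, array([0.45339775, 0.20099476, 0.        ])), (0.65, array([ 0.49633141, -0.29473458,  0.        ])), (0.59, array([0.55995501, 0.45134269, 0.        ])), (0.19, array([ 0.49431365, -0.30140567,  0.        ]))] [(0.74, array([0.45368286, 0.17108016, 0.053     ]))]
turn [ 0.    -0.     0.003] shift [  7.76 -30.46  -2.84] at [ 0.4756 -0.0432  0.2216] q [-0.23  0.27  1.9   0.    0.97 -1.88]
```

View pics/b2.png

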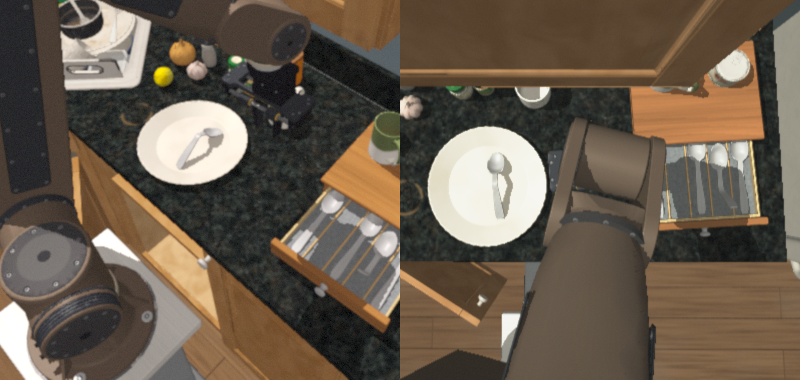

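The bridge spoon lies on the plate at about (495, 185) in the right half of the picture. Next is spoon 4.

Request:
carry_out --commands '[0,0,0,0.025,-0.1,0,4,0,0,0,0.05,-0.2,0,4,0,0,0,0.075,-0.3,0,4,0,0,0,0.1,-0.4,0,4,0,0,0,0.125,-0.5,0,4,0,0,0,0.13,-0.5083,0.0667,4,0,0,0,0.13,-0.5083,0.0833,4,0,0,0,0.13,-0.5083,0.0833,4]'

```text
t: 10.6
tool_pos: [0.4217, -0.3533, 0.1716]
eef_rot: [-0.0, -0.039, 0.999, 0.0]
wrist_force: [0.4, -0.2, 1.5]
opening: 0.421
grasp_force: 0.0
```

```bash
python3 - <<'E'
from h import *
b=save("wrist","w3.png");c=cam("wrist")
print([(r["p"],r["xy"],pt(c,r["xy"],.076)) for r in bot.pinpoint("spoon_4_grip","wrist")],px(c,[.422,-.3535,.076]))
go([.422,-.3535,.057],np.pi/2+.075)
E
```

```text
[(0.61, [311.9, 235.9], array([ 0.42007875, -0.35825467,  0.076     ]))] [318.38777602 239.04910401]
turn [-0.001  0.001  0.003] shift [1.000e-02 4.000e-02 1.158e+01] at [ 0.422  -0.3538  0.1728] q [-0.82  0.43  1.79  0.    0.91 -2.47]
```

View pics/w3.png

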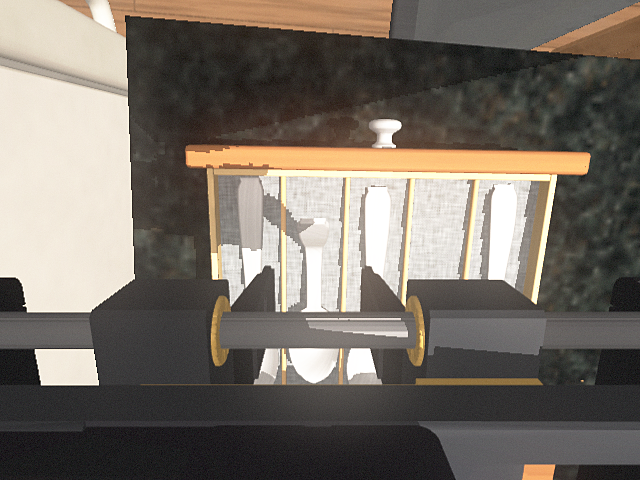

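The folded handle's grip shows at about (312, 236), centred between the fingers. Descending with a 2 mm sideways correction.

Request:
carry_out --commands '[0,0,0,0,-0.0033,0.0667,4,0,0,0,0,-0.0033,0.1333,4,0,0,0,0,-0.0033,0.175,4,0,0,0,0,-0.0033,0.1917,4,0,0,0,0,-0.0033,0.1917,4,0,0,0,0,-0.0033,0.1917,0,0,0,0,0,-0.0033,0.1917,0,0,0,0,0,-0.0033,0.1917,0,0,0,0,0,-0.0033,0.1917,0]' --grip_force 50

```text
t: 11.82
tool_pos: [0.4214, -0.3567, 0.057]
eef_rot: [0.0, -0.038, 0.999, -0.0]
wrist_force: [-1.8, 0.3, 3.8]
opening: 0.189
grasp_force: 50.0
```

In the tool's units: -16 cm / 60 = -0.2667, -15 cm / 60 = -0.25.

Request:
carry_out --commands '[0,0,0,0,0,0,0,0,0,0,0,0,-0.0333,0,0,0,0,0,0,-0.0833,0,0,0,0,0,0,-0.1667,0,0,0,0,0,0,-0.25,0,0,0,0,0,0,-0.2667,0]'

```text
t: 12.58
tool_pos: [0.4219, -0.357, 0.2194]
eef_rot: [0.001, -0.038, 0.999, -0.002]
wrist_force: [-1.0, -0.8, -0.6]
opening: 0.188
grasp_force: 50.0
```

```bash
python3 - <<'E'
from h import *
a=save("scene","s4.png");b=save("wrist","w4.png")
cv2.imwrite("pics/b4.png",np.hstack([a[200:480,200:600],b[100:380,100:500]])[:,:,::-1])
go([.396,.225,.22],np.pi/2+.075)
E
```

```text
turn [-0.001  0.001  0.001] shift [-1.9  58.17 -0.34] at [ 0.4213 -0.3565  0.2171] q [-0.82  0.38  1.74  0.    1.02 -2.47]
```

View pics/b4.png

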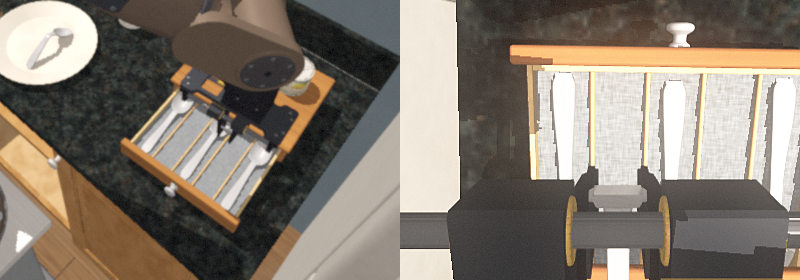

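In the tool's units: 57.5 cm / 60 = 0.9583, -2.5 cm / 60 = -0.0417.

Request:
carry_out --commands '[0,0,0,-0.025,0.0917,0,0,0,0,0,-0.0583,0.1833,0,0,0,0,0,-0.0833,0.275,0,0,0,0,0,-0.1083,0.3667,0,0,0,0,0,-0.1167,0.4667,0,0,0,0,0,-0.1167,0.5667,0,0,0,0,0,-0.1083,0.6667,0,0,0,0,0,-0.0917,0.7667,0,0,0,0,0,-0.0667,0.8667,0,0,0,0,0,-0.0417,0.9583,0,0]'

```text
t: 13.92
tool_pos: [0.4009, 0.2204, 0.2149]
eef_rot: [-0.001, -0.038, 0.999, -0.0]
wrist_force: [0.8, -0.4, 0.1]
opening: 0.187
grasp_force: 50.0
```

In the tool's units: 6 cm / 60 = 0.1, 3 cm / 60 = 0.05.

Request:
carry_out --commands '[0,0,0,0.0083,0.0083,0.05,0,0,0,0,0.0083,0.0083,0.1,0,0,0,0,0.0083,0.0083,0.1,0]'

```text
t: 14.3
tool_pos: [0.3954, 0.2229, 0.1541]
eef_rot: [-0.003, -0.038, 0.999, -0.001]
wrist_force: [-0.1, 0.6, 0.0]
opening: 0.192
grasp_force: 50.0
```

```bash
python3 - <<'E'
from h import *
a=save("scene","s5.png")
cv2.imwrite("pics/b5.png",cv2.resize(a[80:280,120:420],(750,500))[:,:,::-1])
go([.396,.228,.045],np.pi/2+.075)
E
```

```text
turn [-0.001 -0.004  0.001] shift [-0.04  0.5  11.05] at [0.3964 0.2231 0.1555] q [ 0.37  0.34  2.03  0.    0.78 -1.28]
```

View pics/b5.png

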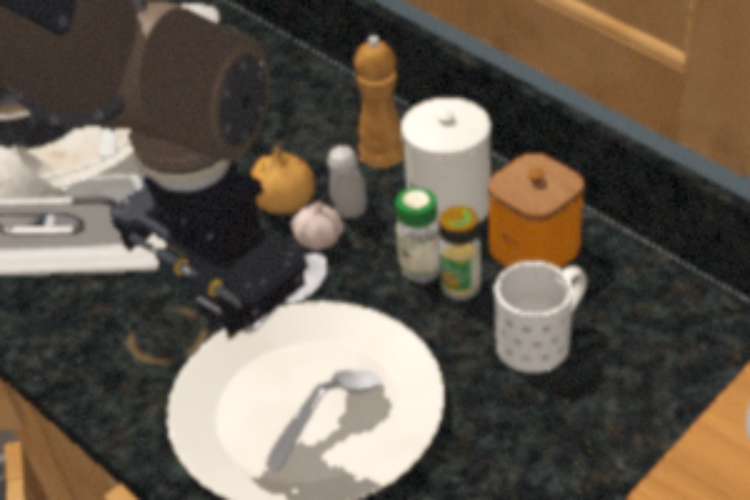

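The spoon hangs level above the plate, bowl near (315, 275). Lowering.

In the tool's units: 11.7 cm / 60 = 0.195, 11.5 cm / 60 = 0.1917.

Request:
carry_out --commands '[0,0,0,0,0.005,0.0667,0,0,0,0,0,0.005,0.1333,0,0,0,0,0,0.005,0.17,0,0,0,0,0,0.005,0.185,0,0,0,0,0,0.005,0.1917,0,0,0,0,0,0.005,0.195,0,0,0,0,0,0.005,0.195,0]'

```text
t: 15.22
tool_pos: [0.3971, 0.2265, 0.0402]
eef_rot: [0.0, -0.038, 0.999, 0.0]
wrist_force: [-0.6, -0.4, -1.4]
opening: 0.189
grasp_force: 50.0
```

In the tool's units: 0.3 cm / 60 = 0.005, 0.2 cm / 60 = 0.0033.

Request:
carry_out --commands '[0,0,0,0,0,0.0033,0,0,0,0,0,0,0.005,0,0,0,0,0,0,0.005,0]'

```text
t: 15.6
tool_pos: [0.3968, 0.2264, 0.0366]
eef_rot: [0.0, -0.038, 0.999, 0.0]
wrist_force: [-0.7, 0.0, 0.3]
opening: 0.187
grasp_force: 50.0
```

In the tool's units: 0.3 cm / 60 = 0.005, 0.2 cm / 60 = 0.0033.

Request:
carry_out --commands '[0,0,0,0,0,0.0033,0,0,0,0,0,0,0.005,0,0,0,0,0,0,0.005,0]'

```text
t: 15.98
tool_pos: [0.3968, 0.2264, 0.0335]
eef_rot: [-0.0, -0.038, 0.999, 0.0]
wrist_force: [-0.3, -0.5, -0.4]
opening: 0.191
grasp_force: 50.0
```

In the tool's units: 0.2 cm / 60 = 0.0033, 0.1 cm / 60 = 0.0017.

Request:
carry_out --commands '[0,0,0,0,0,0.0017,0,0,0,0,0,0,0.0033,0,0,0,0,0,0,0.0033,0]'

```text
t: 16.35
tool_pos: [0.3968, 0.2264, 0.0316]
eef_rot: [-0.0, -0.038, 0.999, 0.0]
wrist_force: [-0.6, 0.4, -0.6]
opening: 0.191
grasp_force: 50.0
```

In the tool's units: 0.2 cm / 60 = 0.0033, 0.1 cm / 60 = 0.0017.

Request:
carry_out --commands '[0,0,0,0,0,0.0017,0,0,0,0,0,0,0.0033,0,0,0,0,0,0,0.0033,0]'

```text
t: 16.73
tool_pos: [0.3968, 0.2264, 0.0299]
eef_rot: [0.0, -0.038, 0.999, 0.0]
wrist_force: [-1.6, -0.8, 5.8]
opening: 0.189
grasp_force: 50.0
```

In the tool's units: -19 cm / 60 = -0.3167, -16 cm / 60 = -0.2667.

Request:
carry_out --commands '[0,0,0,0,0,0,3,0,0,0,0,0,0,4,0,0,0,0,0,0,4,0,0,0,0,0,-0.05,4,0,0,0,0,0,-0.1333,4,0,0,0,0,0,-0.2333,4,0,0,0,-0.0167,0,-0.3167,4,0,0,0,-0.05,-0.0833,-0.3167,2,0,0,0,-0.0833,-0.1667,-0.3167,0,0,0,0,-0.0833,-0.2667,-0.3167,0]'

```text
t: 17.98
tool_pos: [0.4598, 0.0692, 0.2196]
eef_rot: [0.0, -0.039, 0.999, 0.0]
wrist_force: [0.6, 1.0, -0.1]
opening: 0.16
grasp_force: 0.0
```

Request:
carry_out --commands '[0,0,0,0,-0.1,0,0,0,0,0,0,-0.2,0,0,0,0,0,0,-0.3,0,0]'

```text
t: 18.35
tool_pos: [0.4724, -0.1108, 0.2197]
eef_rot: [0.0, -0.038, 0.999, 0.0]
wrist_force: [2.1, 0.0, -0.0]
opening: 0.007
grasp_force: 0.0
```

```bash
python3 - <<'E'
from h import *
a=save("scene","s6.png");b=save("top","t6.png")
cv2.imwrite("pics/b6.png",np.hstack([a[100:480,50:450],b[100:480,160:560]])[:,:,::-1])
for n in("top","scene"):
  c=cam(n); print([(r["p"],pt(c,r["xy"],.047)) for r in bot.pinpoint("drawer_knob",n)],[(r["p"],pt(c,r["xy"],0)) for r in bot.pinpoint("plate",n)],[(r["p"],pt(c,r["xy"],.02)) for r in bot.pinpoint("spoon_4",n)])
go([.295,-.315,.20],np.pi/2+.075)
E
```

```text
[(0.69, array([ 0.33830512, -0.31560237,  0.047     ])), (0.43, array([0.45038406, 0.23255058, 0.047     ]))] [(0.79, array([0.44526678, 0.19364969, 0.        ]))] [(0.97, array([0.44798743, 0.177697  , 0.02      ])), (0.66, array([0.45408691, 0.22966862, 0.02      ])), (0.64, array([ 0.4771201 , -0.40000739,  0.02      ]))]
[(0.9, array([ 0.33594047, -0.31126722,  0.047     ]))] [(0.88, array([0.45113384, 0.19886958, 0.        ]))] [(0.85, array([ 0.47287041, -0.19353064,  0.02      ])), (0.76, array([ 0.49762847, -0.30276913,  0.02      ])), (0.7, array([ 0.3494522 , -0.30404525,  0.02      ])), (0.67, array([0.44143551, 0.22580272, 0.02      ])), (0.56, array([ 0.49221994, -0.39593364,  0.02      ]))]
turn [0.    0.    0.003] shift [ 19.31 -19.29   1.96] at [ 0.4725 -0.1076  0.2197] q [-0.36  0.29  1.89  0.    0.97 -2.01]
```

View pics/b6.png

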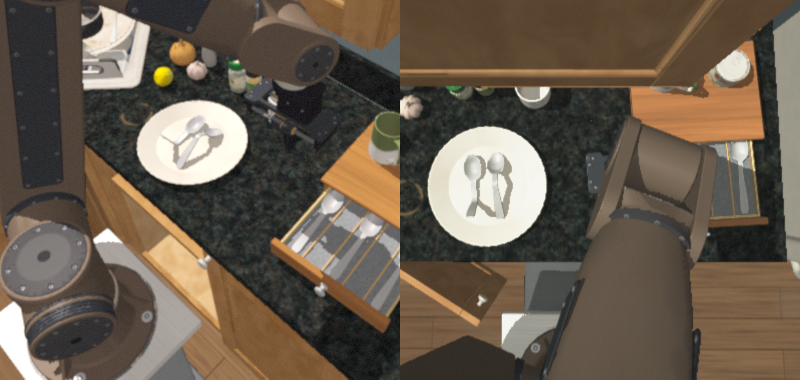

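Both spoons lie side by side on the plate, at (475, 185) and (497, 185). The three sound spoons are still in the drawer. Now the push.

In the tool's units: 19.3 cm / 60 = 0.3217, -19.2 cm / 60 = -0.32.

Request:
carry_out --commands '[0,0,0,0.0333,-0.1,0,0,0,0,0,0.0833,-0.1833,0.0167,0,0,0,0,0.1333,-0.2667,0.025,0,0,0,0,0.2167,-0.3167,0.0333,0,0,0,0,0.3,-0.32,0.0333,0,0,0,0,0.3217,-0.32,0.0833,0,0,0,0,0.3217,-0.32,0.1667,0,0,0,0,0.3217,-0.32,0.25,0,0,0,0,0.3217,-0.32,0.3083,0,0,0,0,0.3217,-0.32,0.3083,0]'

```text
t: 20.0
tool_pos: [0.2947, -0.3134, 0.0332]
eef_rot: [-0.001, -0.039, 0.999, 0.002]
wrist_force: [-0.6, -0.6, 0.1]
opening: 0.004
grasp_force: 0.0
```

```bash
python3 - <<'E'
from h import *
go([.507,-.299,.035],np.pi/2+.075)
E
```

```text
turn [ 0.004 -0.002  0.003] shift [-21.28  -0.21  -0.22] at [ 0.2947 -0.3134  0.0332] q [-0.97  0.54  2.19  0.    0.41 -2.62]
```

In the tool's units: -14 cm / 60 = -0.2333, -2.5 cm / 60 = -0.0417.

Request:
carry_out --commands '[0,0,0,-0.025,0,0,0,0,0,0,-0.0417,0,0,0,0,0,0,-0.0583,0,0,0,0,0,0,-0.0833,0,0,0,0,0,0,-0.1083,0,0,0,0,0,0,-0.1333,0,0,0,0,0,0,-0.1583,0,0,0,0,0,0,-0.1833,0,0,0,0,0,0,-0.2083,0,0,0,0,0,0,-0.2333,0,0,0]'

```text
t: 21.25
tool_pos: [0.4353, -0.3042, 0.0345]
eef_rot: [-0.0, -0.038, 0.999, 0.0]
wrist_force: [-2.7, -2.3, 0.3]
opening: 0.008
grasp_force: 1.1
```

In the tool's units: -6.1 cm / 60 = -0.1017, -5.8 cm / 60 = -0.0967.

Request:
carry_out --commands '[0,0,0,-0.025,0,0,0,0,0,0,-0.05,0,0,0,0,0,0,-0.075,0,0,0,0,0,0,-0.0883,0,0,0,0,0,0,-0.0967,0,0,0,0,0,0,-0.1017,0,0,0,0,0,0,-0.1017,0,0,0]'

```text
t: 22.12
tool_pos: [0.4952, -0.2996, 0.0346]
eef_rot: [0.0, -0.038, 0.999, 0.0]
wrist_force: [-0.3, -0.4, -0.5]
opening: 0.003
grasp_force: 0.0
```

In the tool's units: -0.8 cm / 60 = -0.0133, -0.4 cm / 60 = -0.0067.

Request:
carry_out --commands '[0,0,0,-0.0067,0,0,0,0,0,0,-0.0133,0,0,0,0,0,0,-0.0133,0,0,0]'

```text
t: 22.5
tool_pos: [0.5036, -0.2991, 0.0346]
eef_rot: [0.0, -0.038, 0.999, -0.0]
wrist_force: [-0.7, -0.2, 0.7]
opening: 0.001
grasp_force: 0.0
```

In the tool's units: -0.5 cm / 60 = -0.0083, -0.3 cm / 60 = -0.005.

Request:
carry_out --commands '[0,0,0,-0.005,0,0,0,0,0,0,-0.0083,0,0,0,0,0,0,-0.0083,0,0,0]'

```text
t: 22.88
tool_pos: [0.5058, -0.2987, 0.0346]
eef_rot: [-0.002, -0.038, 0.999, 0.001]
wrist_force: [-15.5, -5.6, 6.7]
opening: 0.004
grasp_force: 8.4
```

Hard stop at the expected position. Backing off.

In the tool's units: -18 cm / 60 = -0.3, -16 cm / 60 = -0.2667.

Request:
carry_out --commands '[0,0,0,0.0333,0,0,0,0,0,0,0.0833,0,0,0,0,0,0,0.0833,0,-0.0833,0,0,0,0,0.0833,0,-0.1667,0,0,0,0,0.0833,0,-0.2667,0,0,0,0,0.0833,0.1,-0.3,0,0,0,0,0.0833,0.2,-0.3,0,0,0,0,0.05,0.3,-0.3,0,0,0,0,0.05,0.3,-0.3,0]'

```text
t: 24.0
tool_pos: [0.465, -0.1181, 0.2151]
eef_rot: [0.0, -0.04, 0.999, 0.0]
wrist_force: [-0.8, 0.1, 0.2]
opening: 0.006
grasp_force: 0.0
```

```bash
python3 - <<'E'
from h import *
a=save("scene","s7.png");b=save("top","t7.png")
cv2.imwrite("pics/b7.png",np.hstack([a[100:480,100:500],b[100:480,160:560]])[:,:,::-1])
for n in("top","scene"):
  c=cam(n); print([(r["p"],pt(c,r["xy"],.047)) for r in bot.pinpoint("drawer_knob",n)])
E
```

```text
[(0.88, array([ 0.51435739, -0.3000637 ,  0.047     ]))]
[(0.19, array([ 0.63112901, -0.2991784 ,  0.047     ]))]
```

View pics/b7.png

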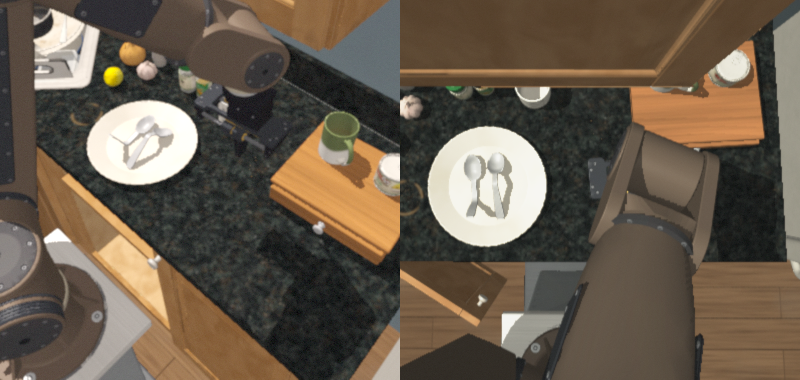

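In the tool's units: -18 cm / 60 = -0.3, 14 cm / 60 = 0.2333.

Request:
carry_out --commands '[0,0,0,0.0333,-0.1,0,0,0,0,0,0.0333,-0.2,0,0,0,0,0,0.0333,-0.3,0.05,0,0,0,0,0.0333,-0.3,0.15,0,0,0,0,0.0333,-0.3,0.2333,0,0,0,0,0.0333,-0.3,0.3,0,0,0,0,0,-0.3,0.3,0,0,0,0,-0.025,-0.3,0.3,0,0,0,0,-0.0417,-0.3,0.3,0,0,0,0,-0.0417,-0.3,0.3,0]'

```text
t: 25.45
tool_pos: [0.5036, -0.2993, 0.035]
eef_rot: [0.0, -0.038, 0.999, -0.0]
wrist_force: [0.5, 0.8, 0.6]
opening: 0.007
grasp_force: 0.0
```

In the tool's units: -0.6 cm / 60 = -0.01, -0.3 cm / 60 = -0.005.

Request:
carry_out --commands '[0,0,0,-0.005,0,0,0,0,0,0,-0.01,0,0,0,0,0,0,-0.01,0,0,0]'

```text
t: 25.82
tool_pos: [0.5058, -0.2987, 0.0349]
eef_rot: [-0.003, -0.038, 0.999, 0.001]
wrist_force: [-20.6, -5.1, 10.4]
opening: 0.007
grasp_force: 10.3
```

The stop is at the same place under 20 N, so the drawer is fully shut. Retreating.

In the tool's units: -18 cm / 60 = -0.3, -16 cm / 60 = -0.2667.

Request:
carry_out --commands '[0,0,0,0.0333,0,0,0,0,0,0,0.0833,0,0,0,0,0,0,0.0833,0,-0.0833,0,0,0,0,0.0833,0,-0.1667,0,0,0,0,0.0833,0,-0.2667,0,0,0,0,0.0833,0.1,-0.3,0,0,0,0,0.0833,0.2,-0.3,0,0,0,0,0.0833,0.2,-0.3,0,0,0,0,0.0833,0.2,-0.3,0]'

```text
t: 26.95
tool_pos: [0.4503, -0.183, 0.2149]
eef_rot: [0.0, -0.038, 0.999, -0.0]
wrist_force: [-0.2, -0.1, -0.3]
opening: 0.008
grasp_force: 0.0
```

```bash
python3 -c "
from bench import bot
print(bot.finish_job())"
```

```text
the job is handed in; nothing more can be done
None
```

I set both bent spoons on the plate, left the three sound spoons in the drawer, pushed the drawer to its hard stop without touching the mug or lemon, and handed the job in at about 27 s; no verdict was returned.

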